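Ease the airing clip off a drying cabinet's striker bar and shut the door

ROBOT

A 6-joint arm with a two-finger parallel gripper is mounted at the origin on the work surface; the furniture and walls round the work are solid. World frame = base frame: x ahead of the robot, y to its left, z up, the work surface at z = 0. Lengths are in m, angles in rad, forces in N, time in s.
With the tool pointing down it reaches from about 0.3 to 0.875 m from the base axis. Payload 6.4 kg.
Tool frame: the origin (TCP) lies on the centre line of the jaws, within the pads' length; the fingertips stand 22 mm ahead of it and the grasp point (between the pads) lies 3 mm ahead of it; z points along the fingers, y is the line along which they close (so a half turn about z gives the same grasp; the last joint's range is limited). The gripper opens to 85 mm and grips with 20 to 120 N. Pads are 22 mm wide; open, the fingers measure 114 mm over their backs; the gripper's body (76 mm by 85 mm) begins 54 mm behind the grasp point. The pads swing forward as they close: fully open they stand 13 mm farther back than shut.
Start: joints at [-1.34, 0.181, 1.607, -0, 1.354, -0.206], TCP at [0.243, -0.521, 0.225] pointing down, gripper open.
Joint ranges: [-2.99, 2.99], [-0.89, 2.07], [0.3, 2.58], [-1.14, 4.28], [0, 2.63], [-3.12, 3.12]. Speed limits (rad/s): [2.57, 2.57, 3.01, 3.14, 3.14, 3.14].

INTERFACE

Orientations are given as a unit quaternion [w, x, y, z].
In Python, from bench import ctrl gives the robot as it stands. The module is installed in compiled form; this text tells all that it offers.
- The arm moves only by the tool servo_tool, never from a script. Its argument "commands" is a list of rows, each a list of 3 entries, a list of its own where there are three numbers: the shift along the tool's x, y, z in mm, then the turn about the tool's z in rad, then the finger opening in mm, from 0 to 85.4. In form: [[[dx, dy, dz], turn, jaw], ...]. A call has 1 to 20 rows; each row shifts and turns the commanded pose from where the row before left it, along the tool's axes as they then stand; what a row does not reach is not made up. A row lasts 1/8 s, in which the tool goes at most 62.5 mm and 10.7 degrees, less where a joint would pass 70% of its speed; a pose out of reach is approached as far as the arm can. A call with a gripper value outside its range is refused whole. The fingers move at their own pace and stop on an object; the grip force is fixed at half the most. Time passes only in rows, so rows that do not move let the fingers close. It gives the time, the measured TCP pose, the force, the opening and the grip force at its end, in the units of the state.
- ctrl.get_obs(): the state, without advancing time (a new reading comes with each control period).
- ctrl.camera(name): name is "scene" or "side" or "wrist"; returns a dict with "color" (480x640x3 uint8, red, green, blue), "z_map" (480x640 float32, m along the optical axis (not along the pixel's ray), 0 where there is no reading), "fx", "fy", "cx", "cy" (pixels), "k1" (the pictures are not rectified: a ray, as slopes to the right and down, at radius r is drawn at 1 + k1 r^2 times it, then the intrinsics apply), "R" (3x3) and "t" (3): a world point X has camera coordinates R X + t. Camera axes: x right, y down, z forward; pixel columns grow to the right and rows downward; lengths in m; the calibration is good to about 2 mm. A picture is of the moment at which its call begins.
- ctrl.hand_in(): hands the job in; it is judged then, once.
The state is a dict: "time_s": time; "q": joint angles; "dq": joint speeds; "joint_efforts": joint torques, N m; "eef_pos": TCP position; "eef_rot": TCP orientation; "wrist_force": force on the tool from outside, world axes, zero at the start; "torque": the same for the moment, N m; "opening": opening from 0.0 (shut) to 1.0 (fully open); "grasp_force": force on a finger pad.
Only numpy, scipy, OpenCV 4.12 (cv2) and the standard library are available. Lean on these libraries where they do the work, as an engineer would, in place of code of your own. Each camera call takes 0.05 s, during which the arm holds its last target. There are 200 camera calls.

TASK

The slide-drying cabinet has aired long enough: slide the yellow wedge along the steel bar on top of it, under the orange spring clip, until the clip's legs spread and it comes off the bar; never touch the clip with the gripper while it still grips the bar. Lay the clip in the steel tray and put the wedge down on the bench. Then push the cabinet's door shut until its roller snaps over the bar, and leave the glassware where it stands.

Things in the scene. Friction and masses are not known exactly. Their poses are not given: they have to be found in the camera images.
- cabinet: Small white bench cabinet, fixed, 100 (x) x 200 (y) x 140 mm high. Origin: centre of its underside on the bench; its front with the door faces its own -x; y runs along the front, the door's hinge at +y. A striker bar for the door's catch stands on its top.
- bar_center (a point): Middle of the fixed, polished steel striker bar, on its axis, 170 mm above the bench; frame axes as the cabinet's. The bar is 20 mm thick, 84 mm long, along y. Two dark pedestals, centred 35 mm either side, 14 mm along and 42 mm across the bar, reach only 5 mm above its axis: the clip's legs stop against them, a wedge on the bar's top passes over them.
- clip: Orange spring clip with two steel legs, about 75 g, 43 mm across the bar (x), 31 mm along it (y), 54 mm tall, z up. Origin: on the bar's axis while clipped on. The sprung legs hold the bar by bulges 7 mm below its axis. Raised 8 mm or more, the legs are past the bar's widest part and it is free; this takes about 10 N upward, or 5 to 15 N on the wedge. It can slide along the bar.
- clip_bridge (a point): Underside of the clip's bridge, middle, 15 mm above the clip's origin: 5 mm above the bar's top while clipped on. Its two ends (along y) flare upward. The passage below it, along the bar, is 17 mm wide between the clip's seats. The bridge is 13 mm thick, 36 mm wide (x), and can be pinched by its ends, 31 mm apart (y). Freed, the clip straddles the blade (gap of the leg bulges 14 mm).
- clip_foot (a point): Level of the clip's two flared feet, midway between them, 26 mm below the clip's origin; 43 mm outside to outside (x). The clip stands on them on a level surface. Legs and feet are 26 mm wide along y, so a clip pushed along the bar stops against a pedestal when its origin is 15 mm from the bar's middle.
- wedge: Yellow nylon pry wedge, about 90 g, 155 mm long (x, tip at +x), lying on its flat underside. Origin: mid-length on the underside, z up. Blade 12 mm wide: 2 mm thick at the tip (x = +77.5 mm), rising evenly to 18 mm at x = +17.5 mm, then level to x = -22.5 mm, where the clip can ride. Behind it an upright handle, x = -77.5 to -22.5 mm, 14 mm wide (y), 46 mm high.
- wedge_grip (a point): Middle of the wedge's handle, 26 mm above its underside, 50 mm behind its origin; axes as the wedge's (x to the tip). Pinch the handle across y.
- tray: Loose shallow stainless tray, 162 (x) x 132 (y) x 15 mm. Origin: centre of its underside; floor 2 mm above it, inside 138 x 108 mm, rim at 15 mm.
- door (a joint): Door angle: 0 shut, grows as it opens towards the cabinet's -x (starts ajar, 0.42 to 0.6; limit 1.0). It stays where it is left. A sprung roller on its top edge meets the bar at about 0.14 rad, rides over it (a few N at the push plate) and from about 0.07 rad snaps down behind it, drawing the door to 0. With the clip on the bar it stops at about 0.2 rad.
- door_hinge (a point): Point on the door's vertical hinge line, 150 mm above the bench. The panel is 190 mm wide, 12 mm thick, from 12 to 136 mm above the bench.
- push_plate (a point): Centre of the outer face of the steel push plate on the door's top edge, 160 mm above the bench, 135 mm along the door from the hinge line and 17 mm in front of it. The plate is 58 mm wide, from 118 to 192 mm above the bench. The frame turns with the door; its -x points outward. The catch's two arms reach 54 mm behind the plate at its top.
- beaker_a: Empty glass beaker, 65 mm wide, 78 mm high, at the right rear; a bystander. Origin: centre of its underside.
- beaker_b: Empty glass beaker, 59 mm wide, 71 mm high, at the right; a bystander. Origin: centre of its underside.
- vial: Clear plastic vial with a flip lid, 63 x 50 x 90 mm, at the left rear; a bystander. Origin: centre of its underside.

How it is judged:
By the outcome, as a careful person would: the job done as asked, in the order asked, and still so for the second after the job is handed in, with the robot touching nothing.
It also fails if it takes over 72 s, if anything falls off the work surface, if the arm or the gripper's body presses on something with over 40 N, if the wrist force passes 120 N, or if a joint passes its speed limit or range.

## Working session

There is one attempt and no reset: what is moved stays moved. The work goes in short steps, Python scripts to look and compute and a tool call to move; the robot and the scene stay as the last step left them, time stands still between calls to the robot, and variables do not carry over. Pictures are saved under pics/ and viewed, at most 10 in all, crops included, and the job is handed in when it is done.

Besides the shell and the picture viewer there is one more tool, called after "Emit:" as name([rows], argument=value, ...), one row to a line, values as JSON. servo_tool: Moves the arm, as the interface text tells. Its arguments: {"type":"object","properties":{"commands":{"type":"array"}},"required":["commands"]}

```bash
mkdir -p pics; cat > h.py <<'E'
import numpy as np, cv2
from bench import ctrl
def cam(n):
    return ctrl.camera(n)
def save(c,f): cv2.imwrite('pics/'+f, c['color'][:,:,::-1])
def cloud(c):
    v,u=np.mgrid[0:480,0:640]
    x=(u-c['cx'])/c['fx']; y=(v-c['cy'])/c['fy']
    xd,yd=x.copy(),y.copy()
    for _ in range(8):
        f=1+c['k1']*(x*x+y*y); x=xd/f; y=yd/f
    z=c['z_map']; P=np.stack([x*z,y*z,z],-1)
    W=(P-c['t'])@c['R']
    W[z==0]=np.nan
    return W
E
python3 - <<'E'
from h import *
print(ctrl.get_obs())
ims=[]
for n in ['scene','side','wrist']:
    c=cam(n); save(c,n+'0.png'); np.savez(n+'0.npz',**c)
    print(n,c['fx'],c['k1'],-c['R'].T@c['t'],c['R'][2], (c['z_map']>0).mean())
E
```

```text
{'time_s': 0.0, 'q': array([-1.34031492e+00,  1.81543832e-01,  1.60803447e+00, -2.14933034e-05,
        1.35379749e+00, -2.06333556e-01]), 'dq': array([ 7.21766997e-05, -2.22476611e-03, -1.84400316e-03,  1.63207068e-03,
       -9.22754587e-05, -7.54103592e-04]), 'joint_efforts': array([-1.69838804e-03, -4.44872653e+01, -3.51340127e+01, -3.60417198e-04,
        9.06761969e-03, -2.23689568e-05]), 'eef_pos': array([ 0.24311404, -0.52043799,  0.22366981]), 'eef_rot': array([-8.91373506e-04,  9.76242855e-01,  2.16677394e-01, -2.12562194e-05]), 'wrist_force': array([-0.64139371,  0.12916502,  0.18564941]), 'torque': array([-0.01436317, -0.00480215, -0.01589984]), 'grasp_force': 0.0, 'opening': 1.0003397794253377}
scene 566.1682645103859 -0.04583481082655444 [0.0336725  0.90976209 0.79693482] [ 0.348169   -0.74752108 -0.5656771 ] 0.995869140625
side 603.7331760846439 0.016877046358912785 [-0.47196683 -0.43727272  1.17297697] [ 0.62918118  0.31772183 -0.70935456] 0.9961393229166666
wrist 388.5133064366086 -0.054177101638877546 [ 0.30973883 -0.48882922  0.37380677] [-0.26694287 -0.12253098 -0.95589103] 0.9959830729166667
```

View pics/scene0.png

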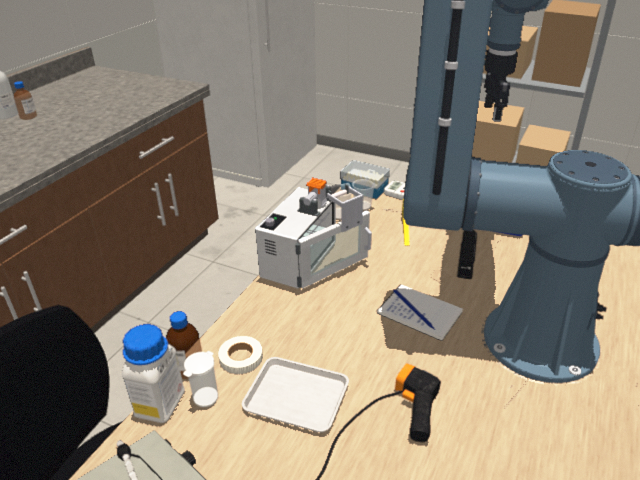

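View pics/side0.png

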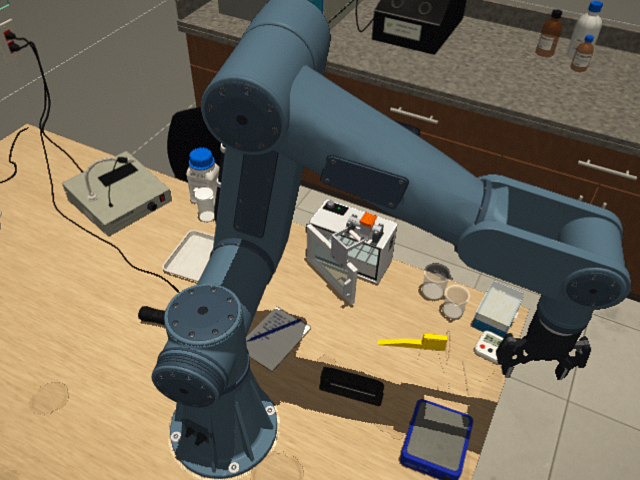

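The scene view shows the cabinet at (310,235) with the orange clip on it at (317,184), the tray at (296,395) and the vial at (202,380). The side view shows the clip at (369,219), the wedge at (412,342) with its handle right and tip left, and the beakers at (435,280) and (455,300).

```bash
cat > m.py <<'E'
from h import *
def load(n): return dict(np.load(n))
def hsv(c): return cv2.cvtColor(c['color'],cv2.COLOR_RGB2HSV)
E
python3 - <<'E'
from m import *
for n in ['scene0','side0']:
    c=load(n+'.npz'); W=cloud(c); H=hsv(c)
    h,s,v=H[...,0].astype(int),H[...,1],H[...,2]
    inw=(W[...,0]>0.1)&(W[...,0]<1)&(abs(W[...,1])<0.8)
    for nm,m in [('yellow',(h>=23)&(h<=33)&(s>180)&inw&(W[...,2]>0.003)&(W[...,2]<.07)),('orange',(h<14)&(s>180)&(v>150)&inw&(W[...,2]>.15))]:
        m=cv2.morphologyEx(m.astype('uint8'),cv2.MORPH_OPEN,np.ones((2,2)))
        k,l,st,_=cv2.connectedComponentsWithStats(m)
        for i in range(1,k):
            if st[i,4]<25: continue
            P=W[l==i]; P=P[~np.isnan(P[:,0])]
            print(n,nm,st[i],'med',np.median(P,0).round(4),'lo',np.percentile(P,2,axis=0).round(4),'hi',np.percentile(P,98,axis=0).round(4))
            if nm=='yellow':
                r=cv2.minAreaRect((P[:,:2]*1000).astype('float32')); print(r); 
                hd=P[P[:,2]>.035]
                if len(hd): print(' handle top',hd.shape,np.median(hd,0), cv2.minAreaRect((hd[:,:2]*1000).astype('float32')))
            else:
                top=P[P[:,2]>np.percentile(P[:,2],98)-.004]; print(' top',top.shape,cv2.minAreaRect((top[:,:2]*1000).astype('float32')))
    # cabinet top
    g=(W[...,2]>.136)&(W[...,2]<.145)&(s<60)&(v>120)&(W[...,0]>.3)&(W[...,0]<.9)&(abs(W[...,1])<.5)
    k,l,st,_=cv2.connectedComponentsWithStats(g.astype('uint8'))
    for i in range(1,k):
        if st[i,4]>60:
            P=W[l==i];print(n,'cab',st[i],np.median(P,0),cv2.minAreaRect((P[:,:2]*1000).astype('float32')))
E
```

```text
scene0 yellow [404 221   5  23  82] med [ 0.3605 -0.2368  0.013 ] lo [ 0.3169 -0.2714  0.003 ] hi [ 0.3785 -0.0915  0.1144]
((317.13238525390625, -86.58518981933594), (14.006987571716309, 400.33221435546875), 16.561363220214844)
 handle top (2, 3) [0.26789712 0.10319526 0.26782166] ((267.8971252441406, 103.19526672363281), (8.451496124267578, 0.0), 105.1943588256836)
scene0 yellow [141 407  18  10 107] med [0.5692 0.4825 0.0291] lo [0.5547 0.4791 0.0208] hi [0.5849 0.4862 0.0395]
((569.9227905273438, 483.0341796875), (32.69089889526367, 4.495371341705322), 8.861381530761719)
 handle top (24, 3) [0.56711557 0.48271662 0.03694392] ((569.4854736328125, 483.39813232421875), (27.47046661376953, 2.860764980316162), 11.539520263671875)
scene0 orange [308 180  19  10  99] med [ 0.5249 -0.0707  0.1941] lo [ 0.512  -0.0885  0.1792] hi [ 0.5446 -0.0618  0.1997]
 top (35, 3) ((527.2965698242188, -74.57528686523438), (25.006834030151367, 21.998798370361328), 10.671701431274414)
scene0 cab [ 255  187   62   55 1384] [0.5573678  0.00125494 0.14062972] ((545.6553344726562, -31.284591674804688), (123
[... 502 characters left out ...]
 0.04334282] ((391.1322937011719, -322.63140869140625), (15.367090225219727, 52.374725341796875), 25.357114791870117)
side0 orange [362 214  15  12 125] med [ 0.5277 -0.0853  0.195 ] lo [ 0.5139 -0.0953  0.1666] hi [ 0.5502 -0.07    0.2002]
 top (43, 3) ((527.5726928710938, -82.94200897216797), (31.74113655090332, 23.601362228393555), 1.5503417253494263)
side0 cab [309 199  55  33 673] [0.54504211 0.01594272 0.13915308] ((555.1483154296875, 11.795024871826172), (102.70513916015625, 109.64566802978516), 0.9435123801231384)
side0 cab [375 217  22  32 286] [ 0.57496073 -0.11897045  0.13902693] ((554.9727783203125, -106.53279113769531), (103.3381576538086, 53.947479248046875), 2.026366949081421)
```

```bash
python3 - <<'E'
from m import *
# ortho height-map colour mosaic of both views, 1mm per px: x 0.2..0.95 (rows up), y 0.45..-0.45 ... scale 1.5mm
img=np.zeros((600,700,3),'uint8'); zb=np.full((600,700),-1.)
for n in ['scene0','side0']:
    c=load(n+'.npz'); W=cloud(c); C=c['color']
    k=(W[...,2]>-.02)&(W[...,2]<.26)
    P=W[k];col=C[k]
    r=((0.95-P[:,0])/.0013).astype(int); q=((.45-P[:,1])/.0013).astype(int)
    ok=(r>=0)&(r<600)&(q>=0)&(q<700)
    for a,b,z,cc in zip(r[ok],q[ok],P[ok,2],col[ok]):
        if z>zb[a,b]: zb[a,b]=z; img[a,b]=cc
cv2.imwrite('pics/ortho.png',img[:,:,::-1])
E
```

```text
(no output)
```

View pics/ortho.png

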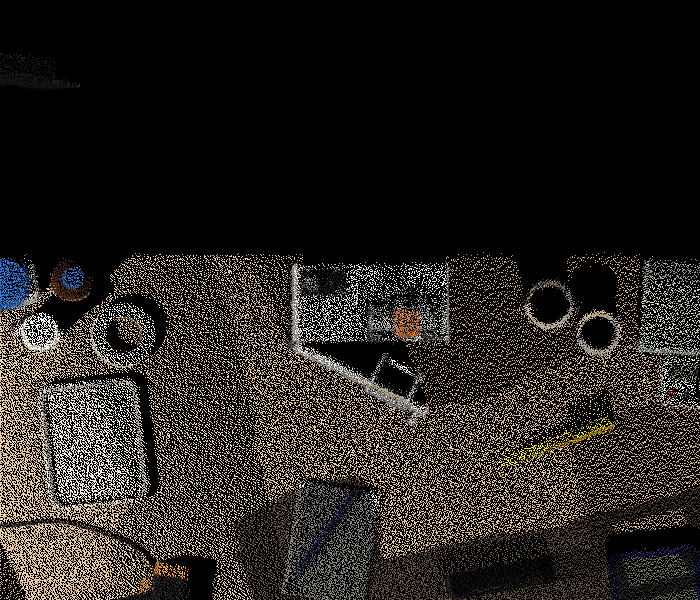

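The top-down mosaic shows the cabinet at columns 293–450, rows 265–342, and the clip at (405,322). The wedge's handle end is at (614,425) and its tip near (505,462). The tray is centred near (100,438), and the door's catch is at (400,380).

```bash
python3 - <<'E'
from m import *
c=load('side0.npz'); W=cloud(c); H=hsv(c); h,s,v=H[...,0].astype(int),H[...,1],H[...,2]
m=(h>=23)&(h<=33)&(s>150)&(W[...,0]>.3)&(W[...,0]<.45)&(W[...,1]<-.15)&(W[...,1]>-.4)
P=W[m];t=P[P[:,2]>.0425]
print('top',len(t),t.mean(0),cv2.minAreaRect((t[:,:2]*1000).astype('float32')))
vx,vy,x0,y0=cv2.fitLine((t[:,:2]*1000).astype('float32'),cv2.DIST_HUBER,0,.01,.01).ravel();print('dir',np.degrees(np.arctan2(vy,vx)))
a=t.mean(0)[:2]; d=np.array([vx,vy]); d=d*np.sign(d[1]); s_=(P[:,:2]-a)@d; print('along',np.percentile(s_,[0,1,99,100]))
b=P[(s_>.04)]; print('tip end', b[np.argmax((b[:,:2]-a)@d)], 'handle along', ((t[:,:2]-a)@d).min(),((t[:,:2]-a)@d).max())
# bar & cabinet
for n in ['scene0','side0']:
    c=load(n+'.npz'); W=cloud(c);H=hsv(c);h,s,v=H[...,0].astype(int),H[...,1],H[...,2]
    r=(abs(W[...,0]-.53)<.05)&(W[...,1]<0)&(W[...,1]>-.16)&~((s>150)&(h<16))
    for lo,hi in [(.17,.184),(.184,.21)]:
        P=W[r&(W[...,2]>lo)&(W[...,2]<hi)]
        print(n,lo,len(P),np.round(np.percentile(P,[2,50,98],axis=0),4).tolist() if len(P) else '')
    P=W[r&(W[...,2]>.168)&(W[...,2]<.184)&(W[...,0]>.505)]
    print(np.round(P[np.argsort(P[:,1])][::max(1,len(P)//25)],3).tolist())
    # front/right edge of cabinet
    T=W[(W[...,2]>.136)&(W[...,2]<.144)&(W[...,0]>.49)&(W[...,0]<.64)&(W[...,1]<.1)&(W[...,1]>-.16)]
    for y in (-.12,-.10,-.02,0,.02,.04): 
        q=T[abs(T[:,1]-y)<.01]; print(y,q[:,0].min().round(4),q[:,0].max().round(4),end=' | ')
    print(np.percentile(T[:,1],[.2,1,99,99.8]))
    # tray
    T=W[(W[...,2]>.010)&(W[...,2]<.02)&(s<60)&(W[...,0]>.25)&(W[...,0]<.5)&(W[...,1]>.22)&(W[...,1]<.42)]
    print('tray',cv2.minAreaRect((T[:,:2]*1000).astype('float32')))
E
```

```text
top 102 [ 0.39158912 -0.3206415   0.04532368] ((392.26727294921875, -320.14874267578125), (16.964435577392578, 50.31656265258789), 24.161237716674805)
dir -67.39776
along [-0.03807241 -0.02585738  0.12317991  0.12612825]
tip end [ 0.34867386 -0.20188593  0.0072741 ] handle along -0.025039285855319466 0.025143728250670253
scene0 0.17 233 [[0.4879, -0.1085, 0.1705], [0.5247, -0.0503, 0.1767], [0.5478, -0.0295, 0.183]]
scene0 0.184 63 [[0.4807, -0.0951, 0.1841], [0.4911, -0.0641, 0.1922], [0.5486, -0.0435, 0.1991]]
[[0.512, -0.111, 0.174], [0.512, -0.105, 0.169], [0.517, -0.101, 0.17], [0.514, -0.089, 0.169], [0.515, -0.08, 0.176], [0.515, -0.075, 0.179], [0.516, -0.072, 0.18], [0.517, -0.07, 0.171], [0.546, -0.068, 0.175], [0.538, -0.066, 0.178], [0.533, -0.062, 0.181], [0.522, -0.058, 0.171], [0.531, -0.053, 0.181], [0.527, -0.05, 0.179], [0.523, -0.046, 0.179], [0.528, -0.042, 0.18], [0.534, -0.039, 0.18], [0.548, -0.038, 0.178], [0.511, -0.036, 0.17], [0.546, -0.034, 0.172], [0.526, -0.034, 0.175], [0.538, -0.032, 0.178], [0.53, -0.032, 0.172], [0.54, -0.031, 0.175], [0.52, -0.03, 0
[... 694 characters left out ...]
0.526, -0.1, 0.175], [0.519, -0.095, 0.176], [0.544, -0.092, 0.177], [0.516, -0.088, 0.179], [0.515, -0.083, 0.184], [0.514, -0.078, 0.182], [0.515, -0.073, 0.182], [0.515, -0.067, 0.183], [0.523, -0.057, 0.172], [0.519, -0.053, 0.17], [0.524, -0.05, 0.178], [0.524, -0.045, 0.175], [0.549, -0.042, 0.17], [0.52, -0.041, 0.18], [0.531, -0.039, 0.18], [0.519, -0.037, 0.173], [0.523, -0.035, 0.181], [0.529, -0.032, 0.178]]
-0.12 0.504 0.6064 | -0.1 0.5046 0.6067 | -0.02 0.5068 0.6069 | 0 0.5051 0.605 | 0.02 0.5035 0.6064 | 0.04 0.4942 0.6052 | [-0.1331069  -0.13225303  0.06473387  0.06650634]
tray ((382.748779296875, 360.21337890625), (252.27505493164062, 105.62287139892578), 20.928302764892578)
```

Emit:
servo_tool([
  [[27, -15, 0], -0.148, 60],
  [[27, -15, 0], 0, 60],
  [[27, -15, 0], 0, 60],
  [[27, -15, 0], 0, 60],
  [[27, -15, 0], 0, 60],
  [[27, -15, 0], 0, 60],
  [[27, -15, 0], 0, 60],
  [[27, -15, 0], 0, 60],
  [[0, 0, 0], -0.148, 60],
  [[0, 0, 0], -0.148, 60],
  [[0, 0, 0], -0.148, 60],
  [[0, 0, 0], -0.148, 60],
  [[0, 0, 0], -0.148, 60],
  [[0, 0, 0], -0.148, 60],
  [[0, 0, 0], -0.148, 60],
  [[0, 0, 0], -0.148, 60],
  [[0, 0, 0], -0.148, 60],
  [[0, 0, 0], 0, 60],
])

```text
time_s: 2.4
eef_pos: [0.3609, -0.304, 0.2244]
eef_rot: [-0.0, 0.575, 0.818, 0.0]
wrist_force: [-0.0, -0.8, -0.2]
opening: 0.703
grasp_force: 0.0
```

```bash
cat >> m.py <<'E'
def pose():
    o=ctrl.get_obs(); q=o['eef_rot']
    yaw=2*np.arctan2(q[2],q[1]) if q[1]**2+q[2]**2>0 else 0
    return o, o['eef_pos'], (yaw+np.pi)%(2*np.pi)-np.pi
def show():
    o,p,y=pose(); print('t',o['time_s'].__round__(2) if hasattr(o['time_s'],'__round__') else o['time_s'],'p',p.round(4),'yaw',round(y,4),'q',o['q'].round(3),'F',o['wrist_force'].round(2),'grip',round(o['opening'],3),round(o['grasp_force'],1))
    return p,y
def tool(dxyz,yaw):
    x,y,z=np.array(dxyz)*1000; return np.round([x*np.cos(yaw)+y*np.sin(yaw), x*np.sin(yaw)-y*np.cos(yaw), -z],1)
E
python3 - <<'E'
from m import *
show()
c=cam('wrist'); save(c,'w1.png'); W=cloud(c);H=hsv(c);h,s,v=H[...,0].astype(int),H[...,1],H[...,2]
m=(h>=23)&(h<=33)&(s>150)&(W[...,2]<.06)
m=cv2.morphologyEx(m.astype('uint8'),cv2.MORPH_OPEN,np.ones((3,3)))
k,l,st,_=cv2.connectedComponentsWithStats(m)
i=1+np.argmax(st[1:,4]);P=W[l==i]; print(st[i])
t=P[P[:,2]>.042]; print('top',len(t),t.mean(0),cv2.minAreaRect((t[:,:2]*1000).astype('float32')))
print(cv2.minAreaRect((P[:,:2]*1000).astype('float32')))
b=P[(P[:,2]<.03)&(np.hypot(*(P[:,:2]-t.mean(0)[:2]).T)>.045)]
vx,vy,x0,y0=cv2.fitLine((b[:,:2]*1000).astype('float32'),cv2.DIST_HUBER,0,.01,.01).ravel();print('blade dir',np.degrees(np.arctan2(vy,vx)),x0,y0, np.degrees(np.arctan2(*(b.mean(0)-t.mean(0))[[1,0]])))
E
```

```text
t 2.4 p [ 0.3609 -0.304   0.2244] yaw 1.9154 q [-0.952 -0.055  1.857  0.     1.34  -1.297] F [-0.04 -0.76 -0.24] grip 0.703 0.0
[ 339   92   19  177 2583]
top 915 [ 0.39253451 -0.31867381  0.04616151] ((392.6708679199219, -319.2982482910156), (14.210709571838379, 54.44511413574219), 21.574064254760742)
((377.6502380371094, -281.19842529296875), (15.797073364257812, 171.00489807128906), 22.110933303833008)
blade dir -68.816025 361.38794 -238.94228 111.34517110127454
```

View pics/w1.png

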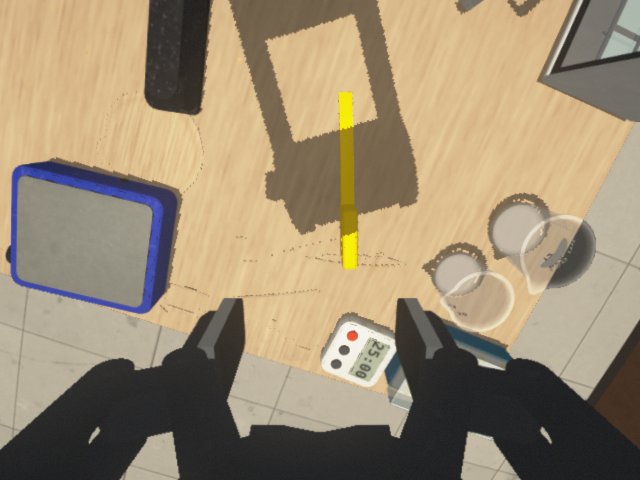

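The wrist view shows the wedge running from tip (346,95) to handle end (350,268), aligned with the fingers. The beakers stand well clear at right.

Emit:
servo_tool([
  [[-6, 6, 10], -0.03, 50],
  [[-6, 6, 18], 0, 50],
  [[-6, 6, 22], 0, 50],
  [[-6.8, 6.7, 22], 0, 50],
  [[0, 0, 22], 0, 50],
  [[0, 0, 22], 0, 50],
  [[0, 0, 22], 0, 50],
  [[0, 0, 20], 0, 50],
  [[0, 0, 15], 0, 50],
  [[0, 0, 12], 0, 50],
  [[0, 0, 6], 0, 50],
  [[0, 0, 0], 0, 50],
])

```text
time_s: 3.95
eef_pos: [0.393, -0.3183, 0.0334]
eef_rot: [-0.0, 0.563, 0.827, 0.0]
wrist_force: [0.6, 1.2, 1.0]
opening: 0.587
grasp_force: 0.0
```

```bash
python3 - <<'E'
from m import *
p,y=show(); print(tool(np.array([.3926,-.319,.033])-p,y))
E
```

```text
t 3.95 p [ 0.393  -0.3183  0.0334] yaw 1.9467 q [-0.916  0.296  1.908  0.     0.938 -1.292] F [0.55 1.18 0.97] grip 0.587 0.0
[-0.5 -0.6  0.4]
```

Emit:
servo_tool([
  [[0, 0, 0], 0, 5],
  [[0, 0, 0], 0, 5],
  [[0, 0, 0], 0, 5],
  [[0, 0, 0], 0, 5],
  [[0, 0, 0], 0, 5],
  [[0, 0, -8], 0, 5],
  [[0, 0, -16], 0, 5],
  [[0, 0, -25], 0, 5],
  [[0, 0, -25], 0, 5],
  [[0, 0, -25], 0, 5],
  [[0, 0, -25], 0, 5],
  [[0, 0, -25], 0, 5],
  [[0, 0, -25], 0, 5],
  [[0, 0, -25], 0, 5],
  [[0, 0, -15], 0, 5],
  [[0, 0, -8], 0, 5],
  [[0, 0, 0], 0, 5],
])

```text
time_s: 6.08
eef_pos: [0.393, -0.3184, 0.2557]
eef_rot: [0.0, 0.563, 0.827, -0.0]
wrist_force: [0.4, 0.5, -1.1]
opening: 0.135
grasp_force: 58.7
```

Emit:
servo_tool([
  [[0, 0, 0], 0.06, 5],
  [[0, 0, 0], 0.08, 5],
  [[0, 0, 0], 0.08, 5],
  [[0, 0, 0], 0.08, 5],
  [[0, 0, 0], 0.075, 5],
  [[5, 10, 0], 0, 5],
  [[8, 20, 0], 0, 5],
  [[10, 25, 0], 0, 5],
  [[10, 25, 0], 0, 5],
  [[10, 25, 0], 0, 5],
  [[8, 20, 0], 0, 5],
  [[5, 11, 0], 0, 5],
  [[0, 0, 0], 0, 5],
  [[0, 0, 0], 0, 5],
])

```text
time_s: 7.82
eef_pos: [0.5284, -0.2624, 0.2555]
eef_rot: [-0.0, 0.707, 0.707, -0.0]
wrist_force: [0.3, 0.6, -1.5]
opening: 0.134
grasp_force: 58.8
```

```bash
python3 - <<'E'
from m import *
p,y=show()
ims=[]
for n in ['scene','side','wrist']:
    c=cam(n); np.savez(n+'2.npz',**c); ims.append(c['color'])
a=cv2.resize(ims[0][120:300,220:460],(480,360)); b=cv2.resize(ims[1][160:340,280:520],(480,360))
w=cv2.resize(ims[2],(320,240)); 
o=np.zeros((600,800,3),'uint8'); o[:360,:400]=a[:,:400]; o[:360,400:]=b[:,:400]; o[360:,:320]=w
cv2.imwrite('pics/s2.png',o[:,:,::-1])
for n in ['scene2','side2','wrist2']:
    c=load(n+'.npz'); W=cloud(c); H=hsv(c);h,s,v=H[...,0].astype(int),H[...,1],H[...,2]
    m=(h>=22)&(h<=33)&(s>150)&(W[...,2]>.19)&(W[...,2]<.32)&(W[...,0]>.4)&(W[...,1]<0)
    P=W[m]; print(n,len(P), np.percentile(P,[1,50,99],axis=0).round(4).tolist() if len(P) else '')
    b=P[P[:,1]>p[1]+.03] if len(P) else P
    if len(b)>20: 
        print(cv2.fitLine((b*1000).astype('float32'),cv2.DIST_HUBER,0,.01,.01).ravel().round(3), 'tip',b[np.argsort(b[:,1])[-8:]].mean(0).round(4))
    m=(h<14)&(s>170)&(v>120)&(W[...,2]>.15)&(W[...,2]<.21)&(W[...,0]>.4); P=W[m]; print(' clip',len(P),np.percentile(P,[1,50,99],axis=0).round(4).tolist() if len(P) else '')
E
```

```text
t 7.83 p [ 0.5284 -0.2624  0.2555] yaw 1.5717 q [-0.662  0.19   1.533 -0.     1.419 -0.663] F [ 0.25  0.61 -1.49] grip 0.134 58.8
scene2 361 [[0.5189, -0.2793, 0.2231], [0.5232, -0.2319, 0.2382], [0.5332, -0.1387, 0.2692]]
[ 4.10000e-02  9.88000e-01 -1.51000e-01  5.25368e+02 -1.82649e+02
  2.32400e+02] tip [ 0.5283 -0.1385  0.2249]
 clip 101 [[0.5116, -0.0912, 0.1779], [0.5304, -0.0681, 0.1941], [0.5465, -0.0623, 0.1993]]
side2 663 [[0.5153, -0.292, 0.2208], [0.5221, -0.2431, 0.2371], [0.5359, -0.1419, 0.2681]]
[ 4.40000e-02  9.90000e-01 -1.33000e-01  5.24703e+02 -1.90000e+02
  2.31410e+02] tip [ 0.5294 -0.14    0.2223]
 clip 114 [[0.5092, -0.0964, 0.1851], [0.5252, -0.085, 0.1942], [0.55, -0.066, 0.1991]]
wrist2 11027 [[0.521, -0.2878, 0.2244], [0.5275, -0.2182, 0.2401], [0.5337, -0.1398, 0.2691]]
[ 1.50000e-02  9.82000e-01 -1.87000e-01  5.27750e+02 -1.82816e+02
  2.34649e+02] tip [ 0.5275 -0.1381  0.2235]
 clip 0
```

View pics/s2.png

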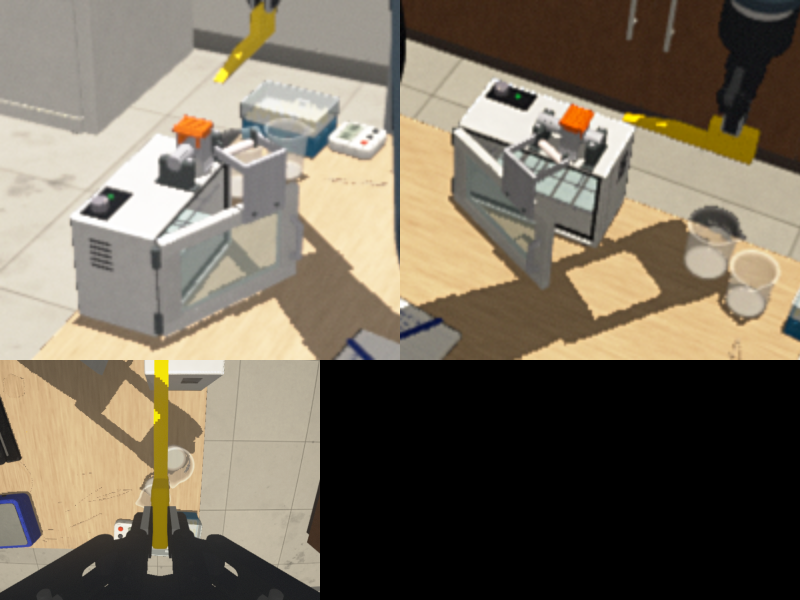

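The wedge is held level and straight. Its tip points at the clip from the +y side of the gripper, and the bar ends and clip are clear of it.

Emit:
servo_tool([
  [[0, 1.3, 8], 0, 5],
  [[0, 0, 15], 0, 5],
  [[0, 0, 10], 0, 5],
  [[8, 0, 0], 0, 5],
  [[12, 0, 0], 0, 5],
  [[8, 0, 0], 0, 5],
  [[4, 0, 0], 0, 5],
  [[0, 0, 0], 0, 5],
  [[0, 0, 0], 0, 5],
])

```text
time_s: 9.1
eef_pos: [0.5303, -0.2304, 0.2228]
eef_rot: [0.0, 0.707, 0.707, -0.0]
wrist_force: [1.0, -0.2, -0.9]
opening: 0.136
grasp_force: 58.7
```

```bash
python3 - <<'E'
from m import *
p,y=show()
c=cam('wrist'); np.savez('wrist3.npz',**c); W=cloud(c); H=hsv(c);h,s,v=H[...,0].astype(int),H[...,1],H[...,2]
m=(h>=22)&(h<=33)&(s>150)&(W[...,2]>.17)&(W[...,2]<.25)&(W[...,1]>p[1]+.03);P=W[m]
for a in (-.18,-.16,-.14,-.12,-.108): 
    q=P[abs(P[:,1]-a)<.006]; print(a,len(q),q[:,0].min().round(4) if len(q) else '',q[:,0].max().round(4) if len(q) else '')
print('tip',P[:,1].max(), P[P[:,1]>P[:,1].max()-.003].mean(0))
m=(h<14)&(s>170)&(v>100)&(W[...,2]>.15); P=W[m]; print(' clip',len(P),np.percentile(P,[1,50,99],axis=0).round(4).tolist() if len(P) else '')
m=(W[...,2]>.165)&(W[...,2]<.184)&(W[...,1]>-.12)&(s<120)&(abs(W[...,0]-.53)<.05);P=W[m];print('bar/ped',len(P),np.percentile(P,[1,50,99],axis=0).round(4).tolist() if len(P) else '')
im=c['color'][:260,160:480]; cv2.imwrite('pics/w3.png',cv2.resize(im,None,fx=2,fy=2)[:,:,::-1])
E
```

```text
t 9.1 p [ 0.5303 -0.2304  0.2228] yaw 1.5717 q [-0.615  0.189  1.601 -0.     1.351 -0.616] F [ 0.95 -0.23 -0.94] grip 0.136 58.7
-0.18 787 0.5234 0.5354
-0.16 865 0.5235 0.5353
-0.14 814 0.5239 0.5353
-0.12 838 0.5239 0.5357
-0.108 549 0.5243 0.5357
tip -0.10545609280935192 [ 0.5299999  -0.10716431  0.19141559]
 clip 0 
bar/ped 1968 [[0.5108, -0.1141, 0.1658], [0.5376, -0.1087, 0.1753], [0.5513, -0.1016, 0.1792]]
```

View pics/w3.png

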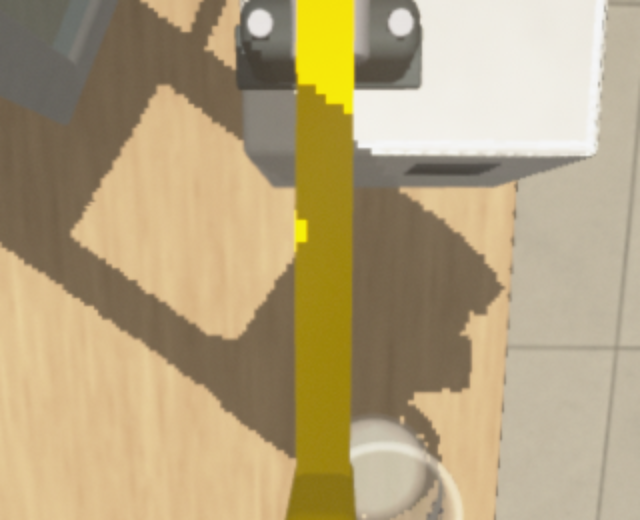

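The wrist view shows the blade centred at column 325 between the pedestal's two dark sides (columns 238–420, centre 329), so it lies about 1 mm left of the bar's axis.

Emit:
servo_tool([
  [[0, 0.7, 3], 0, 5],
  [[0, 0, 3], 0, 5],
  [[0, 0, 1], 0, 5],
  [[0, 0, 0], 0, 5],
])

```text
time_s: 9.65
eef_pos: [0.5308, -0.2302, 0.2154]
eef_rot: [-0.0, 0.707, 0.707, -0.0]
wrist_force: [0.4, -0.4, -1.4]
opening: 0.139
grasp_force: 58.8
```

Emit:
servo_tool([
  [[0, 0, 1], 0, 5],
  [[0, 0, 1], 0, 5],
  [[0, 0, 0], 0, 5],
])

```text
time_s: 10.02
eef_pos: [0.5309, -0.2302, 0.2136]
eef_rot: [0.0, 0.707, 0.707, 0.0]
wrist_force: [0.4, 0.6, -0.2]
opening: 0.136
grasp_force: 58.8
```

Emit:
servo_tool([
  [[0, 0, 0.6], 0, 5],
  [[0, 0, 0], 0, 5],
])

```text
time_s: 10.28
eef_pos: [0.531, -0.2302, 0.2131]
eef_rot: [0.0, 0.707, 0.707, 0.0]
wrist_force: [-0.0, 0.1, 0.1]
opening: 0.135
grasp_force: 58.8
```

Emit:
servo_tool([
  [[0, 0, 0.4], 0, 5],
  [[4, 0, 0], 0, 5],
  [[4, 0, 0], 0, 5],
  [[4, 0, 0], 0, 5],
  [[4, 0, 0], 0, 5],
  [[4, 0, 0], 0, 5],
  [[0, 0, 0], 0, 5],
])

```text
time_s: 11.15
eef_pos: [0.5309, -0.2098, 0.2126]
eef_rot: [-0.0, 0.707, 0.708, 0.0]
wrist_force: [0.5, -0.0, -0.3]
opening: 0.132
grasp_force: 58.9
```

```bash
python3 - <<'E'
from m import *
p,y=show(); print(ctrl.get_obs()['torque'])
for n in ['scene','side']:
    c=cam(n); W=cloud(c); H=hsv(c);h,s,v=H[...,0].astype(int),H[...,1],H[...,2]
    m=(h<14)&(s>170)&(v>120)&(W[...,2]>.15)&(W[...,2]<.23)&(W[...,0]>.4); P=W[m]; print(n,' clip',len(P),np.percentile(P,[1,50,99],axis=0).round(4).tolist())
E
```

```text
t 11.15 p [ 0.5309 -0.2098  0.2126] yaw 1.5723 q [-0.584  0.182  1.63   0.     1.329 -0.586] F [ 0.53 -0.03 -0.28] grip 0.132 58.9
[ 0.16062575  0.04266044 -0.034549  ]
scene  clip 99 [[0.512, -0.0903, 0.1789], [0.5291, -0.0683, 0.1934], [0.5474, -0.0606, 0.1988]]
side  clip 111 [[0.5105, -0.0955, 0.1847], [0.5261, -0.0836, 0.1941], [0.5483, -0.066, 0.1989]]
```

Emit:
servo_tool([
  [[4, 0, 0], 0, 5],
  [[4, 0, 0], 0, 5],
  [[4, 0, 0], 0, 5],
  [[4, 0, 0], 0, 5],
  [[4, 0, 0], 0, 5],
  [[4, 0, 0], 0, 5],
  [[4, 0, 0], 0, 5],
  [[0, 0, 0], 0, 5],
])

```text
time_s: 12.25
eef_pos: [0.5313, -0.1828, 0.2135]
eef_rot: [0.001, 0.707, 0.707, -0.0]
wrist_force: [-0.7, -4.6, 2.8]
opening: 0.133
grasp_force: 59.3
```

Emit:
servo_tool([
  [[4, 0, 0], 0, 5],
  [[4, 0, 0], 0, 5],
  [[4, 0, 0], 0, 5],
  [[4, 0, 0], 0, 5],
  [[4, 0, 0], 0, 5],
  [[0, 0, 0], 0, 5],
])

```text
time_s: 13.0
eef_pos: [0.5314, -0.1626, 0.2136]
eef_rot: [0.001, 0.707, 0.707, 0.0]
wrist_force: [-0.5, -4.6, 5.7]
opening: 0.135
grasp_force: 59.5
```

```bash
cat > ck.py <<'E'
from m import *
p,y=show(); print(ctrl.get_obs()['torque'])
for n in ['scene','side']:
    c=cam(n); W=cloud(c); H=hsv(c);h,s,v=H[...,0].astype(int),H[...,1],H[...,2]
    m=(h<14)&(s>170)&(v>120)&(W[...,2]>.15)&(W[...,2]<.23)&(W[...,0]>.4); P=W[m]; print(n,' clip',len(P),np.percentile(P,[1,50,99],axis=0).round(4).tolist())
    np.savez(n+'l.npz',**c)
E
python3 ck.py
```

```text
t 13.0 p [ 0.5314 -0.1626  0.2136] yaw 1.5718 q [-0.51   0.147  1.669 -0.     1.324 -0.511] F [-0.54 -4.59  5.75] grip 0.135 59.5
[-0.73039024 -0.02932486 -0.00858688]
scene  clip 123 [[0.5116, -0.0733, 0.1828], [0.5234, -0.0549, 0.199], [0.5457, -0.046, 0.2062]]
side  clip 125 [[0.5086, -0.0785, 0.1877], [0.5234, -0.067, 0.2002], [0.5473, -0.0494, 0.2067]]
```

Emit:
servo_tool([
  [[4, 0, 0], 0, 5],
  [[4, 0, 0], 0, 5],
  [[4, 0, 0], 0, 5],
  [[4, 0, 0], 0, 5],
  [[4, 0, 0], 0, 5],
  [[4, 0, 0], 0, 5],
  [[4, 0, 0], 0, 5],
  [[4, 0, 0], 0, 5],
  [[4, 0, 0], 0, 5],
  [[4, 0, 0], 0, 5],
  [[0, 0, 0], 0, 5],
])

```text
time_s: 14.48
eef_pos: [0.5315, -0.1219, 0.2139]
eef_rot: [0.001, 0.707, 0.708, 0.001]
wrist_force: [0.2, -1.4, 8.0]
opening: 0.135
grasp_force: 59.9
```

```bash
python3 ck.py
```

```text
t 14.47 p [ 0.5315 -0.1219  0.2139] yaw 1.5722 q [-4.440e-01  1.230e-01  1.695e+00  1.000e-03  1.322e+00 -4.450e-01] F [ 0.17 -1.4   8.04] grip 0.135 59.9
[-0.13737971  0.0500018  -0.0090488 ]
scene  clip 147 [[0.5077, -0.0737, 0.196], [0.5239, -0.0553, 0.2118], [0.5421, -0.0444, 0.2164]]
side  clip 159 [[0.5067, -0.0788, 0.1999], [0.522, -0.0648, 0.2103], [0.544, -0.0494, 0.2155]]
```

Emit:
servo_tool([
  [[3, 0, 0], 0, 5],
  [[3, 0, 0], 0, 5],
  [[3, 0, 0], 0, 5],
  [[2.5, 0, 0], 0, 5],
  [[0, 0, -1], 0, 5],
  [[0, 0, 0], 0, 5],
])

```text
time_s: 15.32
eef_pos: [0.5311, -0.1103, 0.2141]
eef_rot: [0.0, 0.707, 0.708, 0.001]
wrist_force: [0.0, -1.6, 6.8]
opening: 0.131
grasp_force: 59.7
```

```bash
python3 ck.py; python3 - <<'E'
from m import *
a=load('scenel.npz')['color'][140:260,260:400]; b=load('sidel.npz')['color'][170:290,310:450]
o=np.hstack([cv2.resize(a,(400,343),interpolation=2),cv2.resize(b,(400,343),interpolation=2)]); cv2.imwrite('pics/s4.png',o[:,:,::-1])
E
```

```text
t 15.32 p [ 0.5311 -0.1103  0.2141] yaw 1.572 q [-4.240e-01  1.170e-01  1.701e+00  1.000e-03  1.323e+00 -4.260e-01] F [ 0.03 -1.57  6.78] grip 0.131 59.7
[-0.0927509  -0.03655267  0.02229651]
scene  clip 151 [[0.509, -0.0731, 0.1953], [0.5239, -0.0559, 0.2117], [0.5424, -0.0458, 0.2162]]
side  clip 162 [[0.5066, -0.0791, 0.2025], [0.5227, -0.0648, 0.2106], [0.5424, -0.05, 0.2155]]
```

View pics/s4.png

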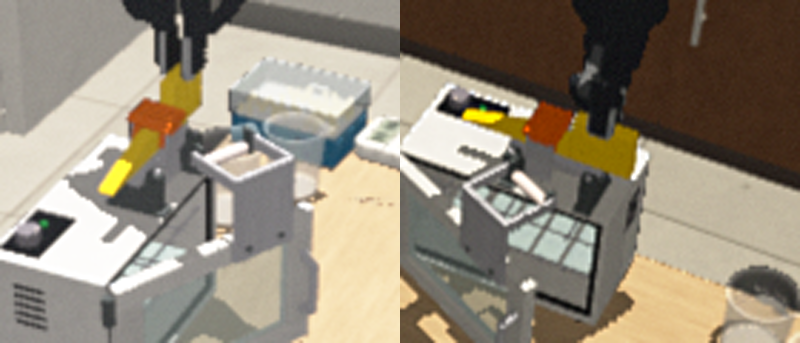

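The clip (scene crop (158,120), side crop (550,125)) straddles the blade's level part just ahead of the handle, free of the bar and clear of the gripper.

Emit:
servo_tool([
  [[0, 0, -2], 0, 5],
  [[0, 0, -3], 0, 5],
  [[0, 0, -4], 0, 5],
  [[0, 0, -5], 0, 5],
  [[0, 0, -6], 0, 5],
  [[0, 0, -7], 0, 5],
  [[0, 0, -7], 0, 5],
  [[0, 0, -7], 0, 5],
  [[0, 0, -7], 0, 5],
  [[0, 0, -7], 0, 5],
  [[0, 0, -5], 0, 5],
  [[0, 0, -3], 0, 5],
  [[0, 0, 0], 0, 5],
])

```text
time_s: 17.05
eef_pos: [0.5308, -0.1108, 0.2768]
eef_rot: [0.0, 0.707, 0.707, 0.0]
wrist_force: [0.8, 0.0, -1.7]
opening: 0.141
grasp_force: 58.7
```

```bash
sed -i 's/<.23)/<.32)/' ck.py; python3 ck.py; python3 - <<'E'
from m import *
c=load('scenel.npz'); W=cloud(c)
c2=dict(c)
H=hsv(c);s=H[...,1];v=H[...,2]
T=(W[...,2]>.004)&(W[...,2]<.02)&(s<50)&(W[...,0]>.25)&(W[...,0]<.5)&(W[...,1]>.2)&(W[...,1]<.42)
k,l,st,_=cv2.connectedComponentsWithStats(T.astype('uint8')); 
for i in range(1,k):
    if st[i,4]>200: P=W[l==i]; print(st[i],cv2.minAreaRect((P[:,:2]*1000).astype('float32')), np.percentile(P,[0,50,100],axis=0).round(3).tolist())
F=(W[...,2]<.008)&(W[...,2]>-.01)&(s<50)&(v>150)&(W[...,0]>.25)&(W[...,0]<.5)&(W[...,1]>.2)&(W[...,1]<.42)
P=W[F];print('floor',np.median(P,0),len(P))
# what's near path / wedge landing
for nm,x0,x1,y0,y1 in [('land',.34,.42,.03,.24)]:
    Q=W[(W[...,0]>x0)&(W[...,0]<x1)&(W[...,1]>y0)&(W[...,1]<y1)]; print(nm,np.percentile(Q[:,2],[1,50,99,100]))
E
```

```text
t 17.05 p [ 0.5308 -0.1108  0.2768] yaw 1.5718 q [-0.425  0.067  1.628 -0.     1.447 -0.426] F [ 0.83  0.02 -1.68] grip 0.141 58.7
[-0.02507344  0.02700341  0.03863745]
scene  clip 156 [[0.5107, -0.0745, 0.2554], [0.5248, -0.0559, 0.2721], [0.5441, -0.0465, 0.2762]]
side  clip 162 [[0.508, -0.0797, 0.2629], [0.5237, -0.0651, 0.2706], [0.5915, 0.4363, 0.2865]]
[236 341  26  32 372] ((486.1635437011719, 290.3270568847656), (27.20125961303711, 76.97643280029297), 0.05984070897102356) [[0.473, 0.252, 0.004], [0.486, 0.3, 0.017], [0.5, 0.329, 0.02]]
[ 242  357  107   75 1351] ((374.41082763671875, 328.09893798828125), (164.82870483398438, 134.843017578125), 5.985044002532959) [[0.288, 0.255, 0.004], [0.388, 0.303, 0.013], [0.46, 0.401, 0.019]]
floor [0.3753496  0.32567807 0.00194839] 4499
land [-0.00288972  0.00043494  0.00436067  0.00595044]
```

Emit:
servo_tool([
  [[4, -1.6, 0], 0, 5],
  [[8, -3.2, 0], 0, 5],
  [[12, -4.8, 0], 0, 5],
  [[16, -6.4, 0], 0, 5],
  [[20, -8, 0], 0, 5],
  [[24, -9.5, 0], 0, 5],
  [[28, -11, 0], 0, 5],
  [[28, -11, 0], 0, 5],
  [[28, -11, 0], 0, 5],
  [[28, -11, 0], 0, 5],
  [[28, -11, 0], 0, 5],
  [[28, -11, 0], 0, 5],
  [[28, -11, 0], 0, 5],
  [[26, -10, 0], 0, 5],
  [[24, -9.5, 0], 0, 5],
  [[20, -8, 0], 0, 5],
  [[16, -6.4, 0], 0, 5],
  [[12, -4.8, 0], 0, 5],
  [[8, -3.2, 0], 0, 5],
  [[3, -0.6, 0], 0, 5],
])

```text
time_s: 19.65
eef_pos: [0.3771, 0.2785, 0.2766]
eef_rot: [0.0, 0.707, 0.708, -0.0]
wrist_force: [0.2, -0.3, -2.5]
opening: 0.131
grasp_force: 58.7
```

```bash
python3 - <<'E'
from m import *
p,y=show(); print(tool(np.array([.378,.278,.075])-p,y))
c=cam('scene'); np.savez('scenel.npz',**c); W=cloud(c); H=hsv(c);h,s,v=H[...,0].astype(int),H[...,1],H[...,2]
m=(h<14)&(s>170)&(v>120)&(W[...,2]>.2)&(W[...,2]<.32)&(W[...,0]>.3)&(W[...,0]<.5); P=W[m]; print(' clip',len(P),np.percentile(P,[1,50,99],axis=0).round(4).tolist())
E
```

```text
t 19.65 p [0.3771 0.2785 0.2766] yaw 1.5724 q [ 0.382 -0.107  1.798 -0.     1.45   0.381] F [ 0.22 -0.25 -2.49] grip 0.131 58.7
[ -0.5   0.9 201.6]
 clip 369 [[0.3557, 0.3136, 0.2559], [0.3709, 0.332, 0.2722], [0.3902, 0.3425, 0.2755]]
```

Emit:
servo_tool([
  [[0, 0, 5], 0, 5],
  [[0, 0, 10], 0, 5],
  [[0, 0, 15], 0, 5],
  [[0, 0, 20], 0, 5],
  [[0, 0, 22], 0, 5],
  [[0, 0, 22], 0, 5],
  [[0, 0, 22], 0, 5],
  [[0, 0, 22], 0, 5],
  [[0, 0, 20], 0, 5],
  [[0, 0, 16], 0, 5],
  [[0, 0, 12], 0, 5],
  [[0, 0, 9], 0, 5],
  [[0, 0, 7], 0, 5],
  [[0, 0, 5], 0, 5],
  [[0, 0, 4], 0, 5],
  [[0, 0, 3], 0, 5],
  [[0, 0, 3], 0, 5],
  [[0, 0, 3], 0, 5],
  [[0, 0, 3], 0, 5],
  [[0, 0, 0], 0, 5],
])

```text
time_s: 22.2
eef_pos: [0.3773, 0.2781, 0.0534]
eef_rot: [-0.0, 0.707, 0.707, -0.0]
wrist_force: [0.9, 0.1, -0.9]
opening: 0.13
grasp_force: 58.8
```

```bash
cat > ck2.py <<'E'
from m import *
import sys
p,y=show()
c=cam('scene'); np.savez('scenel.npz',**c); W=cloud(c); H=hsv(c);h,s,v=H[...,0].astype(int),H[...,1],H[...,2]
m=(h<14)&(s>170)&(v>120)&(W[...,2]<.32)&(W[...,0]>.32)&(W[...,0]<.5)&(W[...,1]>.28)&(W[...,1]<.38); P=W[m]; print(' clip',len(P),np.percentile(P,[1,50,99],axis=0).round(4).tolist())
m=(h>=22)&(h<=33)&(s>150)&(W[...,2]<.25)&(abs(W[...,0]-p[0])<.04)&(abs(W[...,1]-p[1])<.16); P=W[m]; print(' wedge',len(P),np.percentile(P,[1,50,99],axis=0).round(4).tolist())
if len(sys.argv)>1: cv2.imwrite('pics/'+sys.argv[1],cv2.resize(c['color'][300:460,200:440],(720,480))[:,:,::-1])
E
python3 ck2.py t1.png
```

```text
t 22.2 p [0.3773 0.2781 0.0534] yaw 1.5718 q [ 0.381  0.186  1.995 -0.     0.961  0.38 ] F [ 0.91  0.11 -0.94] grip 0.13 58.8
 clip 320 [[0.3583, 0.3123, 0.0372], [0.3751, 0.33, 0.0549], [0.3934, 0.3428, 0.0586]]
 wedge 583 [[0.3687, 0.2545, 0.0159], [0.3743, 0.3431, 0.0335], [0.3839, 0.4012, 0.0665]]
```

View pics/t1.png

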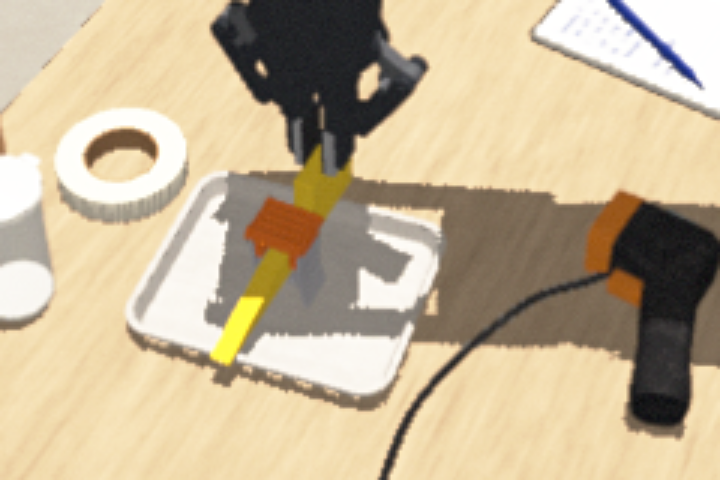

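The clip stands on its feet in the tray at (285,230), and the blade is loose beneath its bridge.

Emit:
servo_tool([
  [[-2, 0, 0], 0, 5],
  [[-4, 0, 0], 0, 5],
  [[-6, 0, 0], 0, 5],
  [[-8, 0, 0], 0, 5],
  [[-10, 0, 0], 0, 5],
  [[-8, 0, 0], 0, 5],
  [[-4, 0, 0], 0, 5],
  [[0, 0, 0], 0, 5],
])

```text
time_s: 23.25
eef_pos: [0.3775, 0.2358, 0.0536]
eef_rot: [-0.0, 0.707, 0.707, 0.0]
wrist_force: [-0.9, -0.3, -0.6]
opening: 0.136
grasp_force: 58.8
```

```bash
python3 ck2.py
```

```text
t 23.25 p [0.3775 0.2358 0.0536] yaw 1.5711 q [0.291 0.137 2.053 0.    0.952 0.29 ] F [-0.94 -0.35 -0.58] grip 0.136 58.8
 clip 198 [[0.3582, 0.3119, 0.0384], [0.3767, 0.3318, 0.0541], [0.3933, 0.3421, 0.058]]
 wedge 547 [[0.3689, 0.2155, 0.0117], [0.374, 0.2622, 0.0368], [0.3888, 0.3585, 0.0669]]
```

Emit:
servo_tool([
  [[-5, 0, 0], 0, 5],
  [[-10, 0, 0], 0, 5],
  [[-15, 0, 0], 0, 5],
  [[-20, 0, 0], 0, 5],
  [[-20, 0, 0], 0, 5],
  [[-20, 0, 0], 0, 5],
  [[-20, 0, 0], 0, 5],
  [[-18, 0, 0], 0, 5],
  [[-12, 0, 0], 0, 5],
  [[-6, 0, 0], 0, 5],
  [[0, 0, 8], 0, 5],
  [[0, 0, 6], 0, 5],
  [[0, 0, 4], 0, 5],
  [[0, 0, 1.5], 0, 5],
  [[0, 0, 0], 0, 5],
])

```text
time_s: 25.18
eef_pos: [0.3776, 0.0905, 0.0343]
eef_rot: [-0.0, 0.707, 0.708, -0.0]
wrist_force: [-2.0, 1.0, 4.8]
opening: 0.132
grasp_force: 59.6
```

```bash
python3 ck2.py; python3 -c "
from m import *;print(ctrl.get_obs()['torque'])"
```

```text
t 25.18 p [0.3776 0.0905 0.0343] yaw 1.5724 q [-0.073  0.057  2.197  0.     0.888 -0.075] F [-2.05  1.02  4.78] grip 0.132 59.6
 clip 137 [[0.3584, 0.312, 0.037], [0.3742, 0.3382, 0.0538], [0.3938, 0.3423, 0.0581]]
 wedge 557 [[0.3687, 0.0718, 0.0012], [0.374, 0.1326, 0.0164], [0.3837, 0.213, 0.0487]]
[ 0.07959991  0.39036898 -0.03535733]
```

Emit:
servo_tool([
  [[0, 0, 0], 0, 40],
  [[0, 0, 0], 0, 40],
  [[0, 0, 0], 0, 40],
  [[0, 0, -6], 0, 40],
  [[0, 0, -15], 0, 40],
  [[0, 0, -25], 0, 40],
  [[0, 0, -30], 0, 40],
  [[0, 0, -30], 0, 20],
  [[0, 0, -30], 0, 0],
  [[0, 0, -30], 0, 0],
  [[0, 0, -25], 0, 0],
  [[0, 0, -15], 0, 0],
  [[0, 0, 0], 0, 0],
])

```text
time_s: 26.85
eef_pos: [0.3781, 0.0901, 0.2409]
eef_rot: [0.001, 0.707, 0.707, 0.001]
wrist_force: [0.5, 0.8, 0.3]
opening: 0.001
grasp_force: 0.0
```

```bash
python3 ck2.py; python3 - <<'E'
from m import *
for n in ['scene','side']:
    c=cam(n) if n=='side' else load('scenel.npz'); W=cloud(c)
    s=hsv(c)[...,1]
    D=W[(W[...,2]>.09)&(W[...,2]<.132)&(W[...,0]>.38)&(W[...,0]<.502)&(W[...,1]>-.13)&(W[...,1]<.08)&(s<90)]
    P=W[(W[...,2]>.145)&(W[...,2]<.191)&(W[...,0]>.38)&(W[...,0]<.5)&(W[...,1]>-.13)&(W[...,1]<.02)&(s<90)]
    for nm,Q in (('panel',D),('plate+arms',P)):
        print(n,nm,len(Q))
        if len(Q)>20:
            print(cv2.minAreaRect((Q[:,:2]*1000).astype('float32')), cv2.fitLine((Q[:,:2]*1000).astype('float32'),cv2.DIST_HUBER,0,.01,.01).ravel().round(3))
            H=cv2.convexHull((Q[:,:2]*1000).astype('float32'))[:,0]; print(H[::max(1,len(H)//12)].round(0).tolist())
E
```

```text
t 26.85 p [0.3781 0.0901 0.2409] yaw 1.5718 q [-0.074 -0.288  2.02   0.     1.407 -0.075] F [0.51 0.76 0.27] grip 0.001 0.0
 clip 199 [[0.3583, 0.3121, 0.0376], [0.3742, 0.3342, 0.0544], [0.3932, 0.3427, 0.0584]]
 wedge 633 [[0.3696, 0.0665, 0.0012], [0.3741, 0.1221, 0.018], [0.384, 0.2129, 0.0485]]
scene panel 1061
((455.7356872558594, -14.89727783203125), (197.35397338867188, 26.473480224609375), 57.50754165649414) [ 4.57000e-01  8.90000e-01  4.60495e+02 -6.46100e+00]
[[502.0, 73.0], [500.0, 73.0], [497.0, 73.0], [493.0, 69.0], [399.0, -79.0], [399.0, -85.0], [400.0, -89.0], [412.0, -104.0], [414.0, -101.0], [418.0, -96.0], [428.0, -84.0], [433.0, -74.0], [458.0, -26.0], [482.0, 24.0], [501.0, 63.0]]
scene plate+arms 267
((452.0234069824219, -62.38821029663086), (62.98088073730469, 56.057273864746094), 62.07203674316406) [  0.602   0.799 430.227 -58.065]
[[490.0, -49.0], [490.0, -49.0], [489.0, -47.0], [486.0, -45.0], [455.0, -28.0], [443.0, -22.0], [441.0, -23.0], [420.0, -62.0], [416.0, -73.0], [418.0, -78.0], [421.0, -82.0], [470.0, -78.0], [477.0, -72.0], [484.0, -61.0], [488.0, -54.0]]
side panel 561
((457.92230224609375, -18.811767578125), (199.5561981201172, 32.67742156982422), 58.6724967956543) [  0.456   0.89  452.195 -20.368]
[[502.0, 71.0], [498.0, 69.0], [492.0, 66.0], [487.0, 61.0], [396.0, -89.0], [407.0, -105.0], [416.0, -108.0], [420.0, -106.0], [423.0, -105.0], [425.0, -105.0], [487.0, 24.0], [491.0, 35.0]]
side plate+arms 443
((452.581787109375, -63.73642349243164), (63.2755126953125, 59.08809280395508), 62.52005386352539) [ 4.30000e-01  9.03000e-01  4.31841e+02 -5.38970e+01]
[[491.0, -54.0], [489.0, -53.0], [485.0, -47.0], [446.0, -25.0], [445.0, -25.0], [442.0, -26.0], [437.0, -32.0], [436.0, -34.0], [425.0, -52.0], [412.0, -78.0], [460.0, -100.0], [463.0, -100.0], [468.0, -98.0], [476.0, -82.0]]
```

Emit:
servo_tool([
  [[-6, 1, 0], 0, 0],
  [[-14, 2, 0], 0, 0],
  [[-20, 2, 6], 0, 0],
  [[-22, 2, 10], 0, 0],
  [[-22, 2, 10], 0, 0],
  [[-22, 1, 10], 0, 0],
  [[-18, 1, 10], 0, 0],
  [[-12, 1, 8], 0, 0],
  [[-6, 0, 5], 0, 0],
  [[0, 0, 0], 0, 0],
])

```text
time_s: 28.2
eef_pos: [0.3894, -0.052, 0.1807]
eef_rot: [-0.0, 0.707, 0.707, -0.0]
wrist_force: [0.1, -0.0, -0.7]
opening: 0.003
grasp_force: 0.0
```

Emit:
servo_tool([
  [[0, 6, 0], 0, 0],
  [[0, 6, 0], 0, 0],
  [[0, 5, 0], 0, 0],
  [[0, 5, 0], 0, 0],
  [[0, 3, 0], 0, 0],
  [[0, 0, 0], 0, 0],
])

```text
time_s: 28.95
eef_pos: [0.4148, -0.0518, 0.181]
eef_rot: [-0.0, 0.707, 0.708, -0.0]
wrist_force: [-0.4, -1.1, 0.7]
opening: 0.003
grasp_force: 0.0
```

```bash
cat > dr.py <<'E'
from m import *
show()
for n in ['scene','side']:
    c=cam(n); np.savez(n+'l.npz',**c); W=cloud(c); s=hsv(c)[...,1]
    D=W[(W[...,2]>.09)&(W[...,2]<.132)&(W[...,0]>.38)&(W[...,0]<.51)&(W[...,1]>-.13)&(W[...,1]<.05)&(s<90)]
    vx,vy,x0,y0=cv2.fitLine((D[:,:2]*1000).astype('float32'),cv2.DIST_HUBER,0,.01,.01).ravel(); print(n,len(D),'door',np.arctan2(vx*np.sign(vy),abs(vy)).round(3),x0,y0)
E
python3 dr.py
```

```text
t 28.95 p [ 0.4148 -0.0518  0.181 ] yaw 1.572 q [-0.41  -0.141  2.027 -0.     1.256 -0.411] F [-0.36 -1.06  0.71] grip 0.003 0.0
scene 939 door 0.482 452.45764 -23.515865
side 569 door 0.477 447.67032 -30.564188
```

Emit:
servo_tool([
  [[-1, 4, 0], 0, 0],
  [[-2, 5, 0], 0, 0],
  [[-2, 5, 0], 0, 0],
  [[-2, 5, 0], 0, 0],
  [[-2, 5, 0], 0, 0],
  [[-1, 5, 0], 0, 0],
  [[0, 5, 0], 0, 0],
  [[0, 0, 0], 0, 0],
])

```text
time_s: 30.05
eef_pos: [0.4492, -0.0617, 0.1811]
eef_rot: [0.0, 0.707, 0.708, 0.0]
wrist_force: [-0.4, 0.4, 0.4]
opening: 0.003
grasp_force: 0.0
```

```bash
python3 dr.py
```

```text
t 30.05 p [ 0.4492 -0.0617  0.1811] yaw 1.572 q [-0.4   -0.053  1.946  0.     1.248 -0.401] F [-0.39  0.38  0.36] grip 0.003 0.0
scene 749 door 0.257 473.54767 -29.649235
side 688 door 0.255 471.23254 -35.822823
```

Emit:
servo_tool([
  [[0, 4, 0], 0, 0],
  [[0, 4, 0], 0, 0],
  [[0, 4, 0], 0, 0],
  [[0, 4, 0], 0, 0],
  [[0, 3, 0], 0, 0],
  [[0, 0, 0], 0, 0],
])

```text
time_s: 30.9
eef_pos: [0.467, -0.0622, 0.1808]
eef_rot: [-0.001, 0.707, 0.707, -0.001]
wrist_force: [-4.2, -2.1, 0.5]
opening: -0.002
grasp_force: 2.0
```

Emit:
servo_tool([
  [[0, 3, 0], 0, 0],
  [[0, 3, 0], 0, 0],
  [[0, 2, 0], 0, 0],
  [[0, 0, 0], 0, 0],
])

```text
time_s: 31.4
eef_pos: [0.4752, -0.062, 0.1806]
eef_rot: [-0.001, 0.707, 0.707, -0.001]
wrist_force: [-3.8, -2.0, -1.5]
opening: 0.002
grasp_force: 1.6
```

```bash
python3 dr.py
```

```text
t 31.4 p [ 0.4752 -0.062   0.1806] yaw 1.5717 q [-3.770e-01  1.100e-02  1.885e+00 -1.000e-03  1.247e+00 -3.780e-01] F [-3.78 -2.   -1.46] grip 0.002 1.6
scene 563 door 0.085 489.757 -33.385555
side 773 door 0.072 489.30756 -39.184174
```

Emit:
servo_tool([
  [[0, 2, 0], 0, 0],
  [[0, 2, 0], 0, 0],
  [[0, 2, 0], 0, 0],
  [[0, 1, 0], 0, 0],
  [[0, 0, 0], 0, 0],
  [[0, 0, 0], 0, 0],
])

```text
time_s: 32.25
eef_pos: [0.4829, -0.0617, 0.1813]
eef_rot: [0.0, 0.707, 0.707, 0.0]
wrist_force: [-0.6, -0.0, -0.5]
opening: 0.004
grasp_force: 0.0
```

```bash
python3 dr.py
```

```text
t 32.25 p [ 0.4829 -0.0617  0.1813] yaw 1.5719 q [-0.372  0.026  1.868  0.     1.247 -0.373] F [-0.58 -0.03 -0.52] grip 0.004 0.0
scene 481 door 0.006 496.1822 -32.732227
side 759 door 0.004 496.4611 -38.15955
```

Shut, and the force has dropped to zero, so it snapped. I'll back off and make a final check.

Emit:
servo_tool([
  [[0, -5, 0], 0, 0],
  [[0, -12, 0], 0, 0],
  [[0, -20, 0], 0, 0],
  [[0, -20, -5], 0, 0],
  [[0, -20, -15], 0, 0],
  [[0, -5, -20], 0, 0],
  [[0, 0, -20], 0, 0],
  [[0, 0, -10], 0, 0],
  [[0, 0, 0], 0, 0],
  [[0, 0, 0], 0, 0],
])

```text
time_s: 33.6
eef_pos: [0.4002, -0.0616, 0.2502]
eef_rot: [-0.001, 0.707, 0.707, -0.0]
wrist_force: [0.9, -0.8, 0.5]
opening: -0.0
grasp_force: 0.0
```

```bash
python3 dr.py; python3 ck2.py; python3 - <<'E'
from m import *
cv2.imwrite('pics/fin.png',load('scenel.npz')['color'][:,:,::-1])
E
```

```text
t 33.6 p [ 0.4002 -0.0616  0.2502] yaw 1.5718 q [-0.448 -0.248  1.971 -0.     1.42  -0.449] F [ 0.86 -0.76  0.54] grip -0.0 0.0
scene 469 door 0.006 496.27142 -33.970432
side 762 door 0.001 496.32117 -40.142616
t 33.7 p [ 0.4003 -0.0616  0.2502] yaw 1.5719 q [-0.448 -0.248  1.971  0.     1.421 -0.449] F [ 0.81 -0.58 -0.26] grip -0.001 0.0
 clip 132 [[0.3582, 0.3119, 0.0367], [0.3736, 0.338, 0.0536], [0.3928, 0.3422, 0.0576]]
 wedge 165 [[0.3694, 0.0244, 0.0006], [0.3718, 0.0808, 0.0418], [0.4058, 0.0982, 0.0498]]
```

View pics/fin.png

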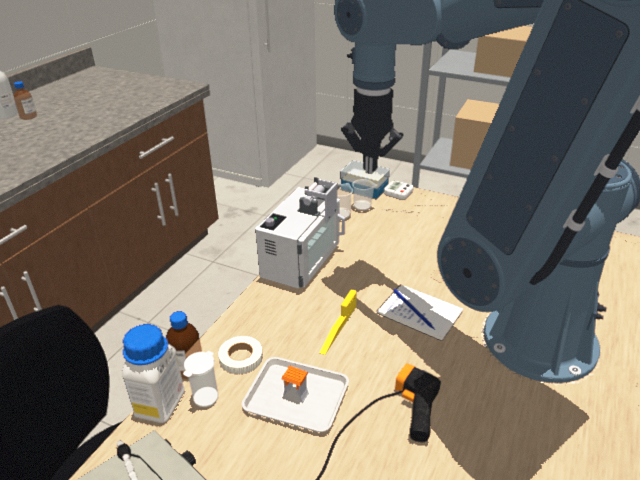

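The clip stands in the tray at (295,382) and the wedge lies on the bench at (340,320). The door is shut, the glassware is unmoved, and the gripper is clear of everything.

```bash
python3 -c "
from bench import ctrl
print(ctrl.hand_in())"
```

```text
the job is handed in; nothing more can be done
None
```

Job handed in at about 34 s of robot time: clip freed with the wedge and standing in the tray, wedge on the bench, door shut (measured within 0.006 rad of closed), glassware left where it stood; the hand-in returned no verdict.

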